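Open the parts case to its stop and put the last coupling away

ROBOT

A 6-joint arm with a two-finger parallel gripper is mounted at the origin on a cart in front of the work surface, level with it; the furniture and walls round the work are solid. World frame = base frame: x ahead of the robot, y to its left, z up, the work surface at z = 0. Lengths are in m, angles in rad, forces in N, time in s.
With the tool pointing down it reaches from about 0.35 to 0.975 m from the base axis. Payload 4.9 kg.
Tool frame: the origin (TCP) lies midway between the tips of the shut fingers; the grasp point (between the pads) lies ctrl.grip_depth behind it (ctrl.grip_depth is the distance from the TCP to the grasp point, in m); z points along the fingers, y is the line along which they close (so a half turn about z gives the same grasp; the last joint's range is limited). The gripper opens to 85 mm and grips with 20 to 120 N. Pads are 22 mm wide; open, the fingers measure 114 mm over their backs; the gripper's body (76 mm by 85 mm) begins 54 mm behind the grasp point. The pads swing forward as they close: fully open they stand 13 mm farther back than shut.
Start: joints at [1.194, 0.053, 1.613, -0, 1.476, -0.119], TCP at [0.159, 0.604, 0.231] pointing down, gripper open.
Joint ranges: [-3.01, 3.01], [-1.01, 2.22], [0.06, 2.58], [-1.02, 4.17], [0.09, 2.62], [-3.14, 3.14]. Speed limits (rad/s): [2.57, 2.57, 3.14, 3.14, 3.14, 3.14].

INTERFACE

Orientations are given as a rotation vector (axis times angle).
In Python, from station import ctrl, get_image, camera_model gives the robot as it stands. The module is installed in compiled form; this text tells all that it offers.
- The arm moves only by the shell command python3 -m crank 'ROWS' [FORCE]. ROWS is JSON, a list of rows, each a list of 7 numbers: the shift along the tool's x, y, z in mm, then the turn, a rotation vector about the tool's x, y, z in rad, then the opening, from -1 (shut) to 1 (fully open). A call has exactly 10 rows; each row shifts and turns the commanded pose from where the row before left it, along the tool's axes as they then stand; what a row does not reach is not made up. A row lasts 1/12 s, in which the tool goes at most 41.7 mm and 7.16 degrees, less where a joint would pass 70% of its speed; a pose out of reach is approached as far as the arm can. A call with a gripper value outside its range is refused whole. The fingers move at their own pace and stop on an object; FORCE is the grip in N (left out, the last holds). Time passes only in rows, so rows that do not move let the fingers close, or fill a call up. It gives the time, the measured TCP pose, the force, the opening and the grip force at its end, in the units of the state.
- ctrl.get_obs(): the state, without advancing time (a new reading comes with each control period).
- get_image(name): name is "scene" or "top"; returns the picture (384x512x3 uint8, red, green, blue); there is no depth.
- camera_model(name): a dict with "vertical_fov" (degrees; the focal length in pixels is half the picture's height over the tangent of half this angle, whatever the lens; pixels are square), "cx", "cy" (the principal point, pixels), "R" (3x3) and "t" (3): a world point X has camera coordinates R X + t. Camera axes: x right, y down, z forward; pixel columns grow to the right and rows downward; lengths in m; the calibration is good to about 2 mm. A picture is of the moment at which its call begins. camera_model takes no time and is no camera call.
- ctrl.finish_job(): hands the job in; it is judged then, once.
The state is a dict: "t": time; "q": joint angles; "dq": joint speeds; "effort": joint torques, N m; "tool_pos": TCP position; "tool_rot": TCP orientation; "contact_force": force on the tool from outside, world axes, zero at the start; "wrist_torque": the same for the moment, N m; "opening": finger opening in m; "grip_force": force on a finger pad.
Only numpy, scipy, OpenCV 4.12 (cv2) and the standard library are available. Lean on these libraries where they do the work, as an engineer would, in place of code of your own. Each camera call takes 0.05 s, during which the arm holds its last target. There are 200 camera calls.

TASK

Swing the lid of the aluminium parts case right back until it meets its hinge stop, so that it stays fully open. Then stand the steel coupling from the bench upright in the one empty compartment, leaving the two couplings already stored as they stand and the lid fully open.

Things in the scene. Friction and masses are not known exactly. Their poses are not given: they have to be found in the camera images.
- case: Low aluminium parts case fixed to the bench: base 116 (x) by 254 (y) mm, rim 36 mm high, walls 4 mm. Origin under its centre on the bench; own x points from its front edge (with two small steel catch plates) to its hinge edge, y along its length to the left as seen from the front, z up. Two dividers running along x, 4 mm thick and with tops 27 mm above the bench, at y = +41 and -41 mm, make three compartments in a row along y. Its yaw varies by up to 0.3 rad
- case_lid (a joint): Hinge angle of the case's lid in rad: 0 = shut, growing as it opens, stop at 1.80 (103 degrees, leaning slightly back past upright). It starts ajar (0.5 to 0.9) with both catches undone. The hinge is stiff: the lid stays at any angle where it is left, and about 4 to 6 N at its front edge, square to the lid, moves it. The lid is a shell 116 by 254 mm and 33 mm deep (plate 4 mm, skirts 4 mm thick all round), open below; when shut its rim lies on the base's rim
- lid_hinge (a point): Middle of the hinge axis, on the case's far edge, 58 mm behind the case's centre and 36 mm above the bench; the axis runs along the case's y
- lid_lip (a point): Middle of the front edge of the black lift lip on the lid's front skirt; moves with the lid, 129 mm from the hinge axis. The lip is 70 mm long, 4 mm thick and sticks out 13 mm in front of the skirt, its underside in line with the skirt's lower edge within 1 mm. With the lid ajar, fingers can reach in under the lip and skirt and push the lid up and back
- cell_1 (a point): Middle of the floor of the left compartment (case y = +83 mm), floor 5 mm above the bench; inside 108 (x) by 80 (y) mm. Axes as the case's
- cell_2 (a point): Middle of the floor of the middle compartment, inside 108 by 78 mm. Axes as the case's
- cell_3 (a point): Middle of the floor of the right compartment (case y = -83 mm), inside 108 by 80 mm. Axes as the case's
- stored_1_mid (a point): Centre, half-way up, of one coupling already standing in a compartment; same kind as the one on the bench. Which compartments are taken varies
- stored_2_mid (a point): Centre, half-way up, of the other coupling already standing in a compartment
- coupling_mid (a point): Centre, half-way up, of the steel coupling standing loose on the bench to the left of the case: round, 31 mm in diameter, 50 mm tall, with a wide collar on top, about 0.08 kg; z up along its own axis
There are look-alikes about, which are no part of the job. What is shaped like the part that bears coupling_mid but turquoise is not meant.

How it is judged:
By the outcome, as a careful person would: the job done as asked, in the order asked, and still so for the second after the job is handed in, with the robot touching nothing.
It also fails if it takes over 61 s, if anything falls off the work surface, if the arm or the gripper's body presses on something with over 40 N, if the wrist force passes 120 N, or if a joint passes its speed limit or range.

## Working session

There is one attempt and no reset: what is moved stays moved. The work goes in short steps, Python scripts to look and compute and a shell command to move; the robot and the scene stay as the last step left them, time stands still between calls to the robot, and variables do not carry over. Pictures are saved under pics/ and viewed, at most 10 in all, crops included, and the job is handed in when it is done.

```bash
mkdir -p pics
cat > h.py <<'E'
import numpy as np, cv2
from station import ctrl, get_image, camera_model
from scipy.spatial.transform import Rotation as Ro
def cam(n):
    m=camera_model(n); f=192/np.tan(np.radians(m["vertical_fov"])/2)
    return m,f,np.array(m["R"]),np.array(m["t"])
def proj(n,X):
    m,f,R,t=cam(n); c=R@np.array(X,float)+t
    return np.array([m["cx"]+f*c[0]/c[2], m["cy"]+f*c[1]/c[2]])
def ray(n,u,v,z):
    m,f,R,t=cam(n); d=R.T@np.array([(u-m["cx"])/f,(v-m["cy"])/f,1]); o=-R.T@t
    return o+d*(z-o[2])/d[2]
def snap(n,fn,box=None,s=1.5):
    im=get_image(n)[:,:,::-1]
    cv2.imwrite(f"pics/{fn}_raw.png",im)
    if box: x0,y0,x1,y1=box; im=im[y0:y1,x0:x1]
    im=cv2.resize(im,None,fx=s,fy=s,interpolation=cv2.INTER_CUBIC)
    cv2.imwrite(f"pics/{fn}.png",im)
E
python3 - <<'E'
from h import *
snap("scene","s0");snap("top","t0")
for n in("scene","top"):
    m,f,R,t=cam(n);print(n,f,m["cx"],m["cy"],-R.T@t,R[2], m.keys())
o=ctrl.get_obs();print(o["tool_pos"],o["tool_rot"],o["q"],ctrl.grip_depth,o["opening"])
print(Ro.from_rotvec(o["tool_rot"]).as_matrix())
E
```

```text
scene 490.90207815551383 253.9875361299947 194.20851255586453 [-0.03324298 -0.71527469  0.54188098] [ 0.56143347  0.68979777 -0.457134  ] dict_keys(['vertical_fov', 'cx', 'cy', 'R', 't'])
top 431.84288118106343 250.3757259016385 188.8226625673799 [0.39303654 0.04845288 1.00950583] [ 0.19934112 -0.02935041 -0.97949052] dict_keys(['vertical_fov', 'cx', 'cy', 'R', 't'])
[0.15914257 0.60382089 0.23018574] [-4.03742559e-01 -3.11510467e+00  2.81391503e-03] [ 1.19399911e+00  5.32940499e-02  1.61415372e+00 -2.13605292e-05
  1.47598764e+00 -1.19016126e-01] 0.0187 0.08557164008953713
[[-9.66958494e-01  2.54933008e-01 -6.58259505e-04]
 [ 2.54933781e-01  9.66956982e-01 -1.72130907e-03]
 [ 1.97690127e-04 -1.83224701e-03 -9.99998302e-01]]
```

View pics/s0.png

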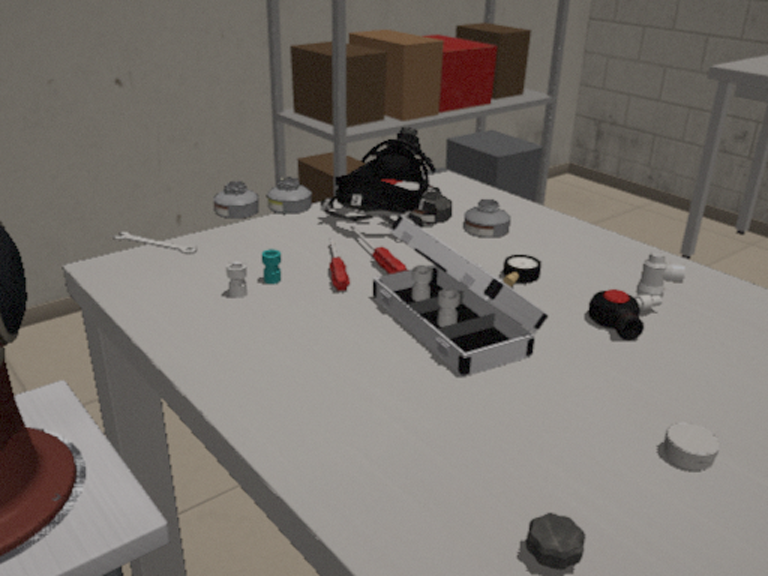

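View pics/t0.png

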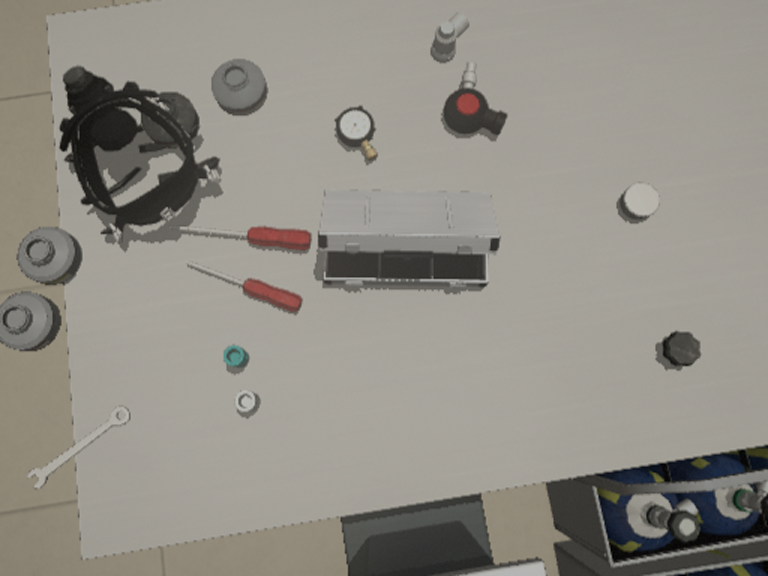

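Scene view: the steel coupling is at (237,280), with its turquoise look-alike at (272,267). The white elbow fittings (655,270) and the white cap (690,445) aren't couplings. The case is around (450,310), and two couplings stand in the far and middle compartments, so the near (right) one looks empty. Top view: coupling at (246,401), turquoise at (235,356), case front edge at row ~285.

Run:
```python
from h import *
im=cv2.imread("pics/s0_raw.png"); a=cv2.resize(im[140:255,140:370],None,fx=3.4,fy=3.4,interpolation=cv2.INTER_CUBIC)
cv2.imwrite("pics/c1.png",a)
im=cv2.imread("pics/t0_raw.png"); a=cv2.resize(im[120:285,140:340],None,fx=3.6,fy=3.6,interpolation=cv2.INTER_CUBIC)
cv2.imwrite("pics/c2.png",a)
print(ray("top",246/1.5,401/1.5,.05),ray("top",325/1.5,280/1.5,.036),ray("top",487/1.5,280/1.5,.036), ray("scene",237/1.5,265/1.5,.05))
```

```text
[0.44508292 0.23396718 0.05      ] [0.60847123 0.095178   0.036     ] [ 0.56906817 -0.15044009  0.036     ] [0.44612128 0.23003002 0.05      ]
```

View pics/c1.png

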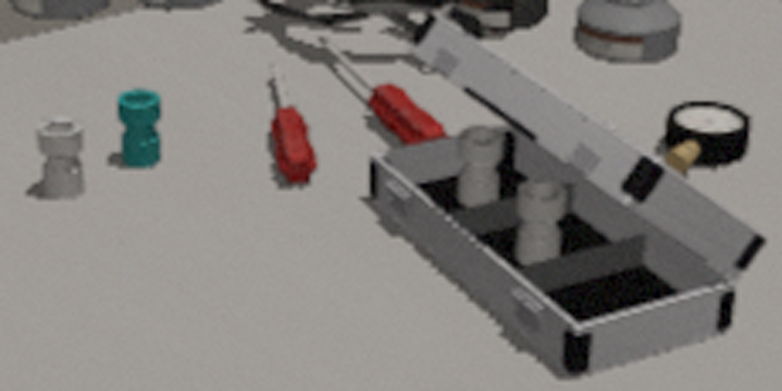

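View pics/c2.png

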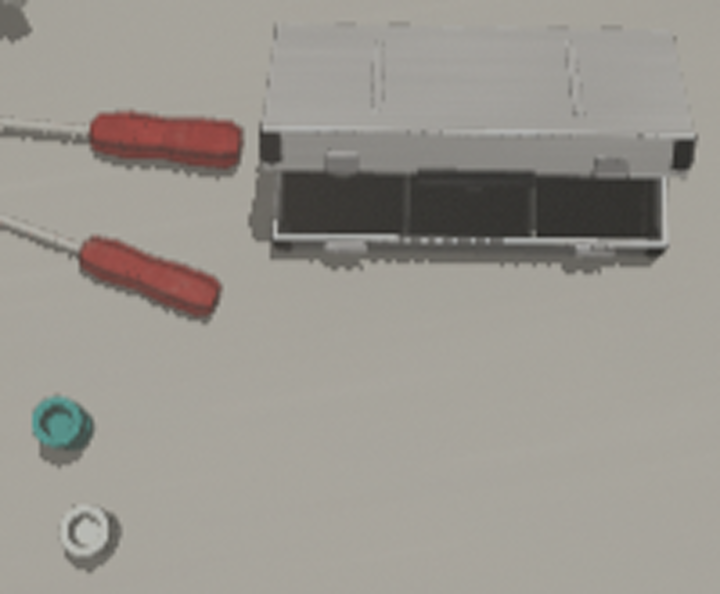

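The scene crop confirms the grey steel coupling at (61,160) and the turquoise one at (140,127). Couplings stand in the far and middle compartments, and the near one is empty at (615,290). Top crop: case front rim runs (275,240)–(665,247), lid plate front edge (262,130)–(695,135). Next I'll fit the case pose and lid angle.

```bash
cat > case.py <<'E'
from h import *
from scipy.optimize import least_squares
def lidpt(th,r,y,h): return [.058-r*np.cos(th)+h*np.sin(th), y, .036+r*np.sin(th)+h*np.cos(th)]
def W(p,l): 
    c,s=np.cos(p[2]),np.sin(p[2]); return np.array([p[0]+c*l[0]-s*l[1],p[1]+s*l[0]+c*l[1],l[2]])
E
python3 - <<'E'
from case import *
S=lambda u,v:("scene",140+u/3.4,140+v/3.4)
T=lambda u,v:("top",140+u/3.6,120+v/3.6)
B=[(S(373,158),(-.058,.127,.036)),(S(578,327),(-.058,-.127,.036)),(S(734,283),(.058,-.127,.036)),(S(575,374),(-.058,-.127,0)),
(T(274,241),(-.058,.127,.036)),(T(665,247),(-.058,-.127,.036))]
L=[(T(261,131),(.116,.127,.033)),(T(695,136),(.116,-.127,.033)),(T(277,25),(0,.127,.033)),(T(674,35),(0,-.127,.033))]
def res(p):
    r=[]
    for (n,u,v),l in B: r+=list(proj(n,W(p,l))-(u,v))
    for (n,u,v),l in L: r+=list(proj(n,W(p,lidpt(p[3],*l)))-(u,v))
    return r
s=least_squares(res,[.62,-.03,-.16,.7],loss="soft_l1");print(s.x.round(4));print(np.array(res(s.x)).round(1).reshape(-1,2))
p=s.x; np.save("p.npy",p)
print("lip",W(p,lidpt(p[3],.129,0,0)),"hinge",W(p,(.058,0,.036)),"cell3",W(p,(0,-.083,.005)))
print("coup",ray("top",140+86/3.6,120+530/3.6,.05),ray("scene",140+61/3.4,140+127/3.4,.05), "turq",ray("top",140+60/3.6,120+424/3.6,.05))
E
```

```text
[ 0.6439 -0.0384 -0.1733  0.661 ]
[[-1.8 -2.3]
 [-0.7 -0.5]
 [ 0.4 -1.2]
 [-1.1  1.1]
 [-0.1 -0.3]
 [ 1.6 -0.4]
 [ 0.5 -0. ]
 [ 0.7  0.2]
 [-0.  -0.3]
 [-0.2 -1.7]]
lip [ 0.60071784 -0.0308764   0.11518901] hinge [ 0.7010253  -0.04844097  0.036     ] cell3 [ 0.6295785  -0.12019301  0.005     ]
coup [0.44535909 0.2341791  0.05      ] [0.4441937  0.22679178 0.05      ] turq [0.51176703 0.24241989 0.05      ]
```

```bash
cat > plan.py <<'E'
from case import *
p=np.load("p.npy")
def state(): 
    o=ctrl.get_obs(); R=Ro.from_rotvec(o["tool_rot"]); return np.array(o["tool_pos"]),R,o
def Rdes(al,yaw=None):   # tool pointing fwd-down, tilt al from vertical toward case +x
    yaw=p[2] if yaw is None else yaw
    R0=np.array([[-1,0,0],[0,1,0],[0,0,-1.]])
    return Ro.from_rotvec([0,0,yaw])*Ro.from_matrix(R0)*Ro.from_rotvec([0,-al,0])
def pushpose(th,al,back=0,dep=.020,ly=0):
    l=np.array(lidpt(th,.129,ly,0)); d=np.array([np.sin(al),0,-np.cos(al)]); n=np.array([np.cos(al),0,np.sin(al)])
    return W(p,l+dep*d-(.011+back)*n), Rdes(al)
def delta(P0,R0,P1,R1):
    return np.r_[R0.inv().apply(P1-P0)*1000,(R0.inv()*R1).as_rotvec()]
E
python3 - <<'E'
from plan import *
np.set_printoptions(suppress=True,precision=3)
P,R,o=state()
R1=Rdes(.7); print("turn",(R.inv()*R1).as_rotvec())
A=W(p,(-.115,0,.15)); B,_=pushpose(.66,.7,.03)
print(A,B,"to A in turned frame",R1.inv().apply(A-P)*1000,"A->B",R1.inv().apply(B-A)*1000)
E
python3 -m crank '[[0,0,0,0,0,-0.084,-1],[0,0,0,0,-0.117,0,-1],[0,0,0,0,-0.117,0,-1],[0,0,0,0,-0.117,0,-1],[0,0,0,0,-0.117,0,-1],[0,0,0,0,-0.117,0,-1],[0,0,0,0,-0.117,0,-1],[0,0,0,0,0,0,-1],[0,0,0,0,0,0,-1],[0,0,0,0,0,0,-1]]' 40
```

```text
turn [-0.031 -0.7   -0.08 ]
[ 0.531 -0.019  0.15 ] [ 0.582 -0.028  0.073] to A in turned frame [-310.316 -549.021  366.215] A->B [ 9.115 -0.    92.497]
t: 0.93
tool_pos: [0.1596, 0.6044, 0.2314]
tool_rot: [0.212, 2.434, -0.078]
contact_force: [0.3, -0.2, 0.3]
opening: 0.0003
grip_force: 0.0
```

Run:
```python
from plan import *
np.set_printoptions(suppress=True,precision=3)
P,R,o=state(); A=W(p,(-.115,0,.15)); M=np.array([.42,.35,.22])
print((R.inv()*Rdes(.7)).as_rotvec(), R.inv().apply(M-P)*1000, R.inv().apply(A-M)*1000)
```

```text
[-0.001 -0.    -0.001] [-222.477 -205.422  202.303] [ -87.057 -343.864  164.87 ]
```

```bash
python3 -m crank '[[-22,-20.5,20,0,0,0,-1],[-22,-20.5,20,0,0,0,-1],[-22,-20.5,20,0,0,0,-1],[-22,-20.5,20,0,0,0,-1],[-22,-20.5,20,0,0,0,-1],[-22,-20.5,20,0,0,0,-1],[-22,-20.5,20,0,0,0,-1],[-22,-20.5,20,0,0,0,-1],[-22,-20.5,20,0,0,0,-1],[-22,-20.5,20,0,0,0,-1]]'
python3 -m crank '[[-8.7,-34,16.5,0,0,0,-1],[-8.7,-34,16.5,0,0,0,-1],[-8.7,-34,16.5,0,0,0,-1],[-8.7,-34,16.5,0,0,0,-1],[-8.7,-34,16.5,0,0,0,-1],[-8.7,-34,16.5,0,0,0,-1],[-8.7,-34,16.5,0,0,0,-1],[-8.7,-34,16.5,0,0,0,-1],[-8.7,-34,16.5,0,0,0,-1],[-8.7,-34,16.5,0,0,0,-1]]'
python3 - <<'E'
from plan import *
np.set_printoptions(suppress=True,precision=3)
P,R,o=state(); B,R1=pushpose(.66,.7,.03)
print(P,delta(P,R,B,R1))
E
```

```text
t: 1.77
tool_pos: [0.4187, 0.3491, 0.2227]
tool_rot: [0.216, 2.43, -0.074]
contact_force: [-0.6, 0.0, 0.5]
opening: -0.0
grip_force: 0.0
t: 2.6
tool_pos: [0.5291, -0.0174, 0.1535]
tool_rot: [0.216, 2.426, -0.079]
contact_force: [1.7, 1.1, -0.2]
opening: 0.0005
grip_force: 0.0
[ 0.529 -0.017  0.153] [10.864 -0.746 96.151 -0.002  0.008 -0.003]
```

Now down under the lip in 5 rows. Then I'll work out the sweep increments.

```bash
python3 -m crank '[[2,0,19,0,0,0,-1],[2,0,19,0,0,0,-1],[2,0,19,0,0,0,-1],[2,0,19,0,0,0,-1],[2,0,19,0,0,0,-1],[0,0,0,0,0,0,-1],[0,0,0,0,0,0,-1],[0,0,0,0,0,0,-1],[0,0,0,0,0,0,-1],[0,0,0,0,0,0,-1]]'
python3 - <<'E'
from plan import *
np.set_printoptions(suppress=True,precision=3)
P,R,o=state(); snap("scene","s1",(220,120,400,260),4)
B,R1=pushpose(.66,.7,0); print(P,delta(P,R,B,R1))
ths=np.linspace(.66,1.80,20); al=lambda t:.7*(1.8-t)/1.14
prev=pushpose(.66,.7,0)
for t in ths[1:]:
    c=pushpose(t,al(t),0); print(round(t,2),delta(*prev,*c)); prev=c
E
```

```text
t: 3.43
tool_pos: [0.5816, -0.0233, 0.0739]
tool_rot: [0.212, 2.429, -0.078]
contact_force: [-1.2, 0.2, 0.1]
opening: -0.0002
grip_force: 0.0
[ 0.582 -0.023  0.074] [-30.856  -4.194   1.542  -0.      0.005  -0.001]
0.72 [-6.883 -0.    -1.81  -0.     0.037  0.   ]
0.78 [-6.914 -0.    -1.634  0.     0.037  0.   ]
0.84 [-6.94  -0.    -1.456  0.     0.037  0.   ]
0.9 [-6.962  0.    -1.278  0.     0.037  0.   ]
0.96 [-6.98   0.    -1.1    0.     0.037 -0.   ]
1.02 [-6.993  0.    -0.921  0.     0.037  0.   ]
1.08 [-7.003  0.    -0.743  0.     0.037  0.   ]
1.14 [-7.008  0.    -0.563 -0.     0.037  0.   ]
1.2 [-7.01  -0.    -0.384  0.     0.037  0.   ]
1.26 [-7.007  0.    -0.205 -0.     0.037  0.   ]
1.32 [-7.    -0.    -0.026  0.     0.037 -0.   ]
1.38 [-6.988 -0.     0.153 -0.     0.037  0.   ]
1.44 [-6.973 -0.     0.332  0.     0.037 -0.   ]
1.5 [-6.954  0.     0.51  -0.     0.037  0.   ]
1.56 [-6.93   0.     0.687  0.     0.037  0.   ]
1.62 [-6.903 -0.     0.864  0.     0.037  0.   ]
1.68 [-6.871  0.     1.041  0.     0.037 -0.   ]
1.74 [-6.835 -0.     1.216 -0.     0.037  0.   ]
1.8 [-6.795 -0.     1.391  0.     0.037  0.   ]
```

View pics/s1.png

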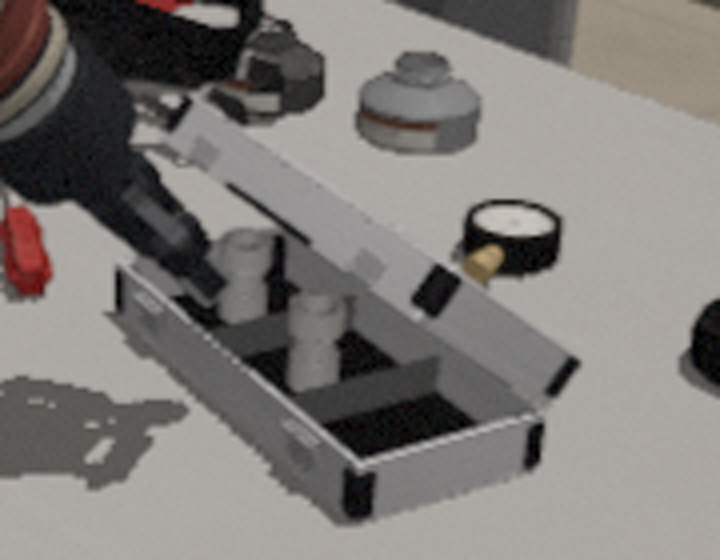

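The picture shows the fingers at (215,285), above the front rim and below the black lip (270,215), clear of the stored couplings. Next: contact, then the first part of the arc.

```bash
python3 -m crank '[[-8,-1,0.4,0,0,0,-1],[-8,-1,0.4,0,0,0,-1],[-8,-1,0.4,0,0,0,-1],[-7,-1,0.3,0,0,0,-1],[-6.9,0,-1.8,0,0.037,0,-1],[-6.9,0,-1.6,0,0.037,0,-1],[-6.9,0,-1.5,0,0.037,0,-1],[-7,0,-1.3,0,0.037,0,-1],[-7,0,-1.1,0,0.037,0,-1],[-7,0,-0.9,0,0.037,0,-1]]'
python3 -m crank '[[-7,0,-0.7,0,0.037,0,-1],[-7,0,-0.6,0,0.037,0,-1],[-7,0,-0.4,0,0.037,0,-1],[-7,0,-0.2,0,0.037,0,-1],[-7,0,0,0,0.037,0,-1],[-7,0,0.2,0,0.037,0,-1],[0,0,0,0,0,0,-1],[0,0,0,0,0,0,-1],[0,0,0,0,0,0,-1],[0,0,0,0,0,0,-1]]'
python3 - <<'E'
from plan import *
np.set_printoptions(suppress=True,precision=3)
P,R,o=state(); snap("scene","s2",(200,60,400,250),3)
for th in (1.38,1.8):
    B=pushpose(th,.7*(1.8-th)/1.14); print(th,P,delta(P,R,*B))
E
```

```text
t: 4.32
tool_pos: [0.6326, -0.0363, 0.1204]
tool_rot: [0.231, 2.659, -0.056]
contact_force: [-4.6, -0.4, 1.4]
opening: -0.0002
grip_force: 2.1
t: 5.15
tool_pos: [0.6707, -0.0427, 0.1384]
tool_rot: [0.25, 2.873, -0.032]
contact_force: [-0.1, 0.6, 0.8]
opening: 0.0003
grip_force: 0.0
1.38 [ 0.671 -0.043  0.138] [-1.388 -0.381 -1.856  0.     0.001 -0.   ]
1.8 [ 0.671 -0.043  0.138] [-48.375  -0.366   9.418   0.      0.258  -0.   ]
```

View pics/s2.png

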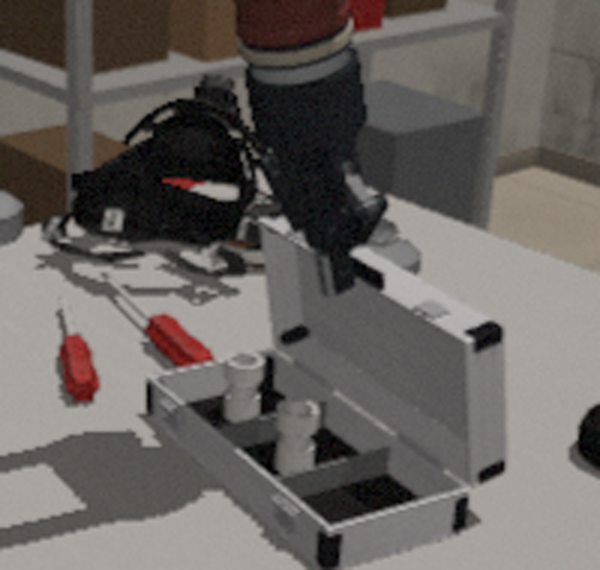

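The lid has followed to about 1.4 rad, with the fingers at the lip (345,270). I'll carry on to the stop.

```bash
python3 -m crank '[[-7,0,0,0,0.037,0,-1],[-7,0,0.5,0,0.037,0,-1],[-7,0,0.7,0,0.037,0,-1],[-7,0,0.9,0,0.037,0,-1],[-7,0,1.2,0,0.037,0,-1],[-7,0,1.4,0,0.037,0,-1],[-5,0,1.4,0,0.037,0,-1],[-2,0,0.3,0,0,0,-1],[0,0,0,0,0,0,-1],[0,0,0,0,0,0,-1]]'
python3 -m crank '[[-1,0,0,0,0,0,-1],[-1,0,0,0,0,0,-1],[-1,0,0,0,0,0,-1],[0,0,0,0,0,0,-1],[0,0,0,0,0,0,-1],[0,0,0,0,0,0,-1],[0,0,0,0,0,0,-1],[0,0,0,0,0,0,-1],[0,0,0,0,0,0,-1],[0,0,0,0,0,0,-1]]'
```

```text
t: 6.03
tool_pos: [0.7167, -0.0508, 0.1388]
tool_rot: [-0.271, -3.122, -0.001]
contact_force: [-8.9, 2.1, 3.5]
opening: -0.0002
grip_force: 4.4
t: 6.87
tool_pos: [0.7169, -0.0508, 0.1387]
tool_rot: [-0.271, -3.115, -0.001]
contact_force: [-18.2, 2.5, 8.5]
opening: -0.0
grip_force: 9.2
```

Force rose from 9 to 18 N with no motion (TCP x 0.717 matches 1.80 rad), so the lid is on its stop. Backing off straight, then up.

```bash
python3 -m crank '[[15,0,0,0,0,0,-1],[25,0,0,0,0,0,-1],[25,0,0,0,0,0,-1],[10,0,-25,0,0,0,-1],[0,0,-25,0,0,0,-1],[0,0,0,0,0,0,-1],[0,0,0,0,0,0,-1],[0,0,0,0,0,0,-1],[0,0,0,0,0,0,-1],[0,0,0,0,0,0,-1]]'
python3 - <<'E'
from plan import *
np.set_printoptions(suppress=True,precision=3)
P,R,o=state()
print(P,delta(P,R,np.array([.445,.233,.13]),Rdes(0)), o["contact_force"])
E
```

```text
t: 7.7
tool_pos: [0.6477, -0.0388, 0.1876]
tool_rot: [-0.272, -3.126, -0.0]
contact_force: [0.2, -0.7, -0.8]
opening: 0.0001
grip_force: 0.0
[ 0.648 -0.039  0.188] [246.488 232.677  58.44   -0.     -0.003  -0.   ] [ 0.239 -0.724 -0.817]
```

```bash
python3 -m crank '[[24.6,23.3,5.8,0,0,0,-1],[24.6,23.3,5.8,0,0,0,-1],[24.6,23.3,5.8,0,0,0,1],[24.6,23.3,5.8,0,0,0,1],[24.6,23.3,5.8,0,0,0,1],[24.6,23.3,5.8,0,0,0,1],[24.6,23.3,5.8,0,0,0,1],[24.6,23.3,5.8,0,0,0,1],[24.6,23.3,5.8,0,0,0,1],[24.6,23.3,5.8,0,0,0,1]]'
python3 -m crank '[[0,0,0,0,0,0,1],[0,0,0,0,0,0,1],[0,0,0,0,0,0,1],[0,0,0,0,0,0,1],[0,0,0,0,0,0,1],[0,0,0,0,0,0,1],[0,0,0,0,0,0,1],[0,0,0,0,0,0,1],[0,0,0,0,0,0,1],[0,0,0,0,0,0,1]]'
python3 - <<'E'
from plan import *
np.set_printoptions(suppress=True,precision=3)
P,R,o=state()
print(P,delta(P,R,np.array([.445,.233,.014]),Rdes(0)), o["opening"])
snap("scene","s3",(120,60,360,240),3.2)
E
```

```text
t: 8.53
tool_pos: [0.4448, 0.2341, 0.1304]
tool_rot: [-0.273, -3.128, 0.001]
contact_force: [0.6, 0.9, -0.2]
opening: 0.0855
grip_force: 0.0
t: 9.37
tool_pos: [0.4464, 0.233, 0.1316]
tool_rot: [-0.273, -3.129, -0.0]
contact_force: [0.1, -0.4, -0.6]
opening: 0.0854
grip_force: 0.0
[0.446 0.233 0.132] [  1.319  -0.227 117.651   0.     -0.001  -0.001] 0.08536481148794073
```

View pics/s3.png

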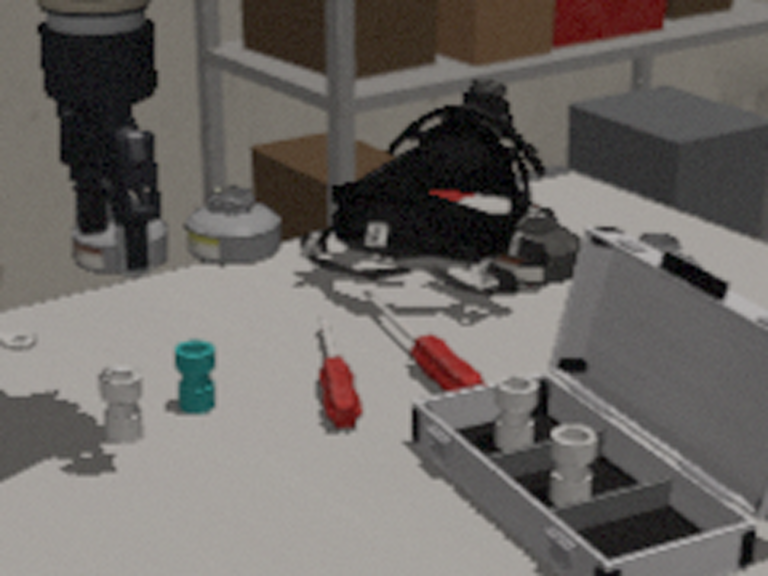

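The lid stays open. The coupling (122,405) is straight below the open gripper (118,220) and the turquoise one stands clear at (195,375). Descend and grip.

```bash
python3 -m crank '[[1,0,20,0,0,0,1],[0,0,20,0,0,0,1],[0,0,20,0,0,0,1],[0,0,20,0,0,0,1],[0,0,20,0,0,0,1],[0,0,12,0,0,0,1],[0,0,5,0,0,0,1],[0,0,0,0,0,0,1],[0,0,0,0,0,0,1],[0,0,0,0,0,0,1]]' 40
python3 -m crank '[[0,0,0,0,0,0,-1],[0,0,0,0,0,0,-1],[0,0,0,0,0,0,-1],[0,0,0,0,0,0,-1],[0,0,0,0,0,0,-1],[0,0,0,0,0,0,-1],[0,0,0,0,0,0,-1],[0,0,0,0,0,0,-1],[0,0,0,0,0,0,-1],[0,0,0,0,0,0,-1]]' 40
```

```text
t: 10.25
tool_pos: [0.4464, 0.2337, 0.016]
tool_rot: [0.273, 3.128, 0.002]
contact_force: [0.4, -0.4, 1.1]
opening: 0.085
grip_force: 0.0
t: 11.08
tool_pos: [0.4455, 0.2334, 0.0149]
tool_rot: [-0.273, -3.129, -0.0]
contact_force: [-0.6, 0.1, 3.0]
opening: 0.0292
grip_force: 39.4
```

```bash
python3 -m crank '[[0,0,-15,0,0,0,-1],[0,0,-25,0,0,0,-1],[0,0,-25,0,0,0,-1],[0,0,-25,0,0,0,-1],[0,0,-25,0,0,0,-1],[0,0,0,0,0,0,-1],[0,0,0,0,0,0,-1],[0,0,0,0,0,0,-1],[0,0,0,0,0,0,-1],[0,0,0,0,0,0,-1]]'
python3 - <<'E'
from plan import *
np.set_printoptions(suppress=True,precision=3)
P,R,o=state(); print(o["q"],o["opening"],o["grip_force"])
C=W(p,(-.002,-.083,.13))
for s in (1,-1):
    R1=Rdes(0)*Ro.from_rotvec([0,0,s*np.pi/2]); print(s,(R.inv()*R1).as_rotvec(),R1.inv().apply(C-P)*1000)
print(C)
E
```

```text
t: 11.92
tool_pos: [0.444, 0.2328, 0.1273]
tool_rot: [-0.272, -3.125, 0.002]
contact_force: [-0.2, 0.3, -0.9]
opening: 0.0289
grip_force: 39.9
[ 0.334 -0.156  1.992  0.001  1.31  -1.063] 0.02891064577219139 39.87908537691055
1 [-0.005 -0.002  1.57 ] [-315.73   241.648   -2.669]
-1 [ 0.002 -0.005 -1.571] [ 315.73  -241.648   -2.669]
[ 0.628 -0.12   0.13 ]
```

```bash
python3 -m crank '[[0,0,0,0,0,0.12,-1],[0,0,0,0,0,0.12,-1],[0,0,0,0,0,0.12,-1],[0,0,0,0,0,0.12,-1],[0,0,0,0,0,0.12,-1],[0,0,0,0,0,0.12,-1],[0,0,0,0,0,0.12,-1],[0,0,0,0,0,0.12,-1],[0,0,0,0,0,0.12,-1],[0,0,0,0,0,0.12,-1]]'
python3 -m crank '[[0,0,0,0,0,0.12,-1],[0,0,0,0,0,0.12,-1],[0,0,0,0,0,0.12,-1],[0,0,0,0,0,0.01,-1],[-20,15,0,0,0,0,-1],[-30,23,0,0,0,0,-1],[-30,23,0,0,0,0,-1],[-30,23,0,0,0,0,-1],[-30,23,0,0,0,0,-1],[-30,23,0,0,0,0,-1]]'
python3 -m crank '[[-30,23,0,0,0,0,-1],[-30,23,0,0,0,0,-1],[-30,23,0,0,0,0,-1],[-30,23,0,0,0,0,-1],[-20,15,0,0,0,0,-1],[0,0,0,0,0,0,-1],[0,0,0,0,0,0,-1],[0,0,0,0,0,0,-1],[0,0,0,0,0,0,-1],[0,0,0,0,0,0,-1]]'
python3 - <<'E'
from plan import *
np.set_printoptions(suppress=True,precision=3)
P,R,o=state(); print(P,o["q"],o["opening"],o["grip_force"])
C=W(p,(-.002,-.083,.0225)); R1=Rdes(0)*Ro.from_rotvec([0,0,np.pi/2]); print(delta(P,R,C,R1))
snap("scene","s4",(220,80,400,260),3.2); snap("top","t4",(190,100,340,220),5)
E
```

```text
t: 12.75
tool_pos: [0.4446, 0.233, 0.1281]
tool_rot: [-1.998, -2.421, 0.004]
contact_force: [1.0, -0.3, -1.4]
opening: 0.0295
grip_force: 39.9
t: 13.58
tool_pos: [0.5442, 0.0418, 0.1286]
tool_rot: [-2.401, -2.024, 0.002]
contact_force: [0.9, 1.4, -1.4]
opening: 0.029
grip_force: 39.9
t: 14.42
tool_pos: [0.6249, -0.1116, 0.129]
tool_rot: [-2.402, -2.023, 0.002]
contact_force: [1.1, 0.6, -0.0]
opening: 0.0296
grip_force: 40.0
[ 0.625 -0.112  0.129] [-0.294  0.157  1.676  0.     1.31  -0.123] 0.029575289456031374 39.99012260829659
[ -7.732   4.308 106.518  -0.002  -0.      0.003]
```

View pics/s4.png

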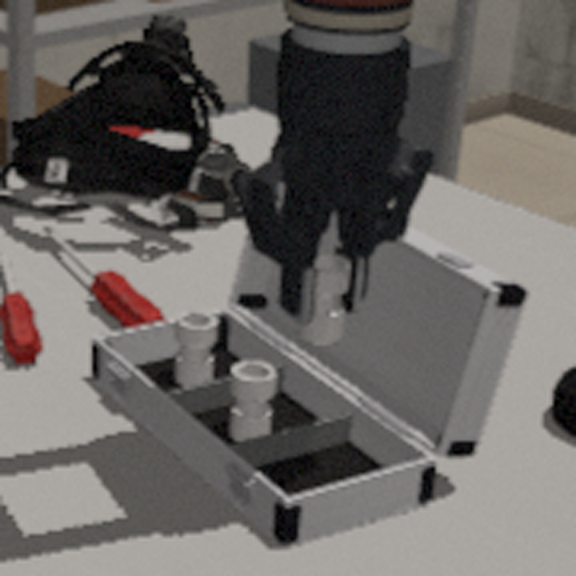

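The picture shows the coupling held at (325,300), cell 3 empty at (320,470), and the lid open. The gripper knuckles are wide (232–432), so I'll turn 45° to clear both the lid and the compartment walls, and place slightly forward of centre.

```bash
python3 -m crank '[[0,0,0,0,0,-0.112,-1],[0,0,0,0,0,-0.112,-1],[0,0,0,0,0,-0.112,-1],[0,0,0,0,0,-0.112,-1],[0,0,0,0,0,-0.112,-1],[0,0,0,0,0,-0.112,-1],[0,0,0,0,0,-0.112,-1],[0,0,0,0,0,0,-1],[0,0,0,0,0,0,-1],[0,0,0,0,0,0,-1]]'
python3 - <<'E'
from plan import *
np.set_printoptions(suppress=True,precision=3)
P,R,o=state(); print(P,o["opening"],o["grip_force"])
C=W(p,(-.008,-.083,.021)); R1=Rdes(0)*Ro.from_rotvec([0,0,np.pi/4]); print(delta(P,R,C,R1))
E
```

```text
t: 15.35
tool_pos: [0.6254, -0.1126, 0.1295]
tool_rot: [-1.453, -2.785, 0.0]
contact_force: [0.0, -0.1, -1.0]
opening: 0.0294
grip_force: 40.0
[ 0.625 -0.113  0.129] 0.02937590189736501 39.974224152379065
[ -3.081  -6.557 108.498  -0.001  -0.001  -0.003]
```

View pics/t4.png

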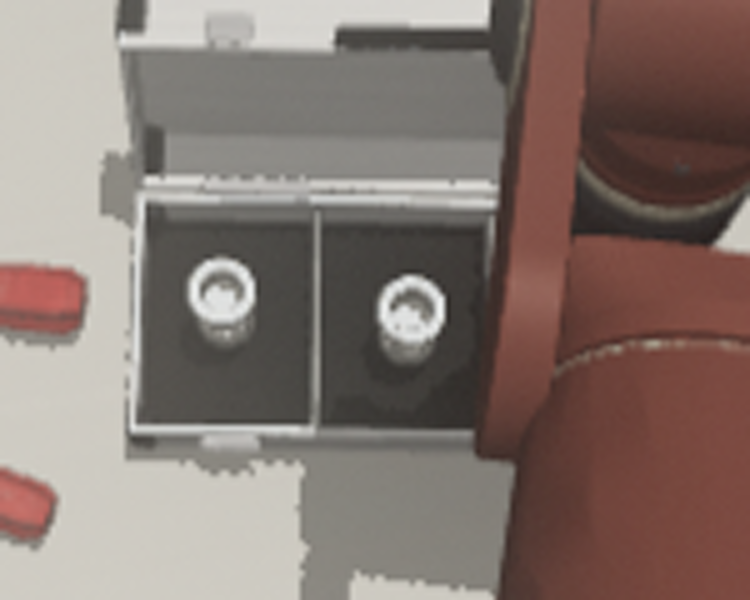

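The top view shows stored couplings at (222,285) and (410,312), the left divider at (317,320), and the case front-left rim corner at about (130,433). The arm hides cell 3. I'll check the pose fit against these points and the stored couplings.

Run:
```python
from plan import *
for l in [(-.058,.127,.036),(.058,.127,.036),(-.054,.041,.027),(.054,.041,.027),(.054,-.041,.027)]:
    print(l,((proj("top",W(p,l))-(190,100))*5).round())
def loc(X): d=X-W(p,(0,0,0)); c,s=np.cos(p[2]),np.sin(p[2]); return (c*d[0]+s*d[1],-s*d[0]+c*d[1])
for u,v in [(222,284),(411,310)]: print(loc(ray("top",190+u/5,100+v/5,.055)))
```

```text
(-0.058, 0.127, 0.036) [130. 433.]
(0.058, 0.127, 0.036) [138. 193.]
(-0.054, 0.041, 0.027) [317. 432.]
(0.054, 0.041, 0.027) [320. 209.]
(0.054, -0.041, 0.027) [492. 212.]
(np.float64(0.008586232772016023), np.float64(0.08537078783273792))
(np.float64(-0.002514644044110464), np.float64(-0.0012952427867305228))
```

Pose confirmed to within about 2 mm. Lowering.

```bash
python3 -m crank '[[-3,-6.5,0,0,0,0,-1],[0,0,15,0,0,0,-1],[0,0,18,0,0,0,-1],[0,0,18,0,0,0,-1],[0,0,18,0,0,0,-1],[0,0,15,0,0,0,-1],[0,0,10,0,0,0,-1],[0,0,6,0,0,0,-1],[0,0,0,0,0,0,-1],[0,0,0,0,0,0,-1]]'
python3 - <<'E'
from plan import *
np.set_printoptions(suppress=True,precision=3)
P,R,o=state()
C=W(p,(-.008,-.083,.0205)); R1=Rdes(0)*Ro.from_rotvec([0,0,np.pi/4]); print(P,delta(P,R,C,R1))
E
```

```text
t: 16.18
tool_pos: [0.622, -0.1192, 0.0295]
tool_rot: [-1.45, -2.786, 0.0]
contact_force: [0.6, -0.1, -1.0]
opening: 0.0292
grip_force: 40.0
[ 0.622 -0.119  0.03 ] [ 0.448 -0.013  9.02  -0.001 -0.    -0.001]
```

```bash
python3 -m crank '[[0,0,4,0,0,0,-1],[0,0,2,0,0,0,-1],[0,0,1,0,0,0,-1],[0,0,1,0,0,0,-1],[0,0,0.5,0,0,0,-1],[0,0,0.5,0,0,0,-1],[0,0,0,0,0,0,-1],[0,0,0,0,0,0,-1],[0,0,0,0,0,0,-1],[0,0,0,0,0,0,-1]]'
```

```text
t: 17.02
tool_pos: [0.6218, -0.1191, 0.0204]
tool_rot: [-1.45, -2.786, 0.0]
contact_force: [-0.4, 1.3, -0.6]
opening: 0.0291
grip_force: 40.0
```

```bash
python3 -m crank '[[0,0,0.5,0,0,0,-1],[0,0,0.4,0,0,0,-1],[0,0,0,0,0,0,-1],[0,0,0,0,0,0,-0.25],[0,0,0,0,0,0,-0.2],[0,0,0,0,0,0,-0.1],[0,0,0,0,0,0,0],[0,0,0,0,0,0,0.1],[0,0,0,0,0,0,0.15],[0,0,0,0,0,0,0.15]]' 20
python3 -m crank '[[0,0,0,0,0,0,0.15],[0,0,0,0,0,0,0.15],[0,0,0,0,0,0,0.15],[0,0,-4,0,0,0,0.15],[0,0,-8,0,0,0,0.15],[0,0,-12,0,0,0,0.15],[0,0,-20,0,0,0,0.15],[0,0,-20,0,0,0,0.15],[0,0,-25,0,0,0,0.15],[0,0,-25,0,0,0,0.15]]'
```

```text
t: 17.85
tool_pos: [0.6217, -0.119, 0.0194]
tool_rot: [-1.45, -2.786, 0.001]
contact_force: [-0.1, -1.1, -0.9]
opening: 0.0489
grip_force: 0.0
t: 18.68
tool_pos: [0.6218, -0.1191, 0.1357]
tool_rot: [-1.45, -2.787, 0.0]
contact_force: [-0.2, -0.3, 0.3]
opening: 0.049
grip_force: 0.0
```

Now retreat up and back toward the robot, then take a look. Toward the robot is tool (+x·0.707, −y·0.707) here.

```bash
python3 - <<'E'
from plan import *
P,R,o=state(); print((R.inv().apply(np.array([.45,.12,.25])-P)*1000).round())
E
python3 -m crank '[[0,0,-20,0,0,0,0.15],[0,0,-25,0,0,0,0.15],[0,0,-25,0,0,0,0.15],[0,0,-25,0,0,0,0.15],[0,0,-20,0,0,0,0.15],[0,0,0,0,0,0,0.15],[0,0,0,0,0,0,0.15],[0,0,0,0,0,0,0.15],[0,0,0,0,0,0,0.15],[0,0,0,0,0,0,0.15]]'
```

```text
[ 294.   -4. -114.]
t: 19.52
tool_pos: [0.6211, -0.1188, 0.2465]
tool_rot: [-1.449, -2.783, 0.001]
contact_force: [-0.0, -0.4, -0.2]
opening: 0.049
grip_force: 0.0
```

```bash
python3 -m crank '[[29,0,0,0,0,0,0.15],[29,0,0,0,0,0,0.15],[29,0,0,0,0,0,0.15],[29,0,0,0,0,0,0.15],[29,0,0,0,0,0,0.15],[29,0,0,0,0,0,0.15],[29,0,0,0,0,0,0.15],[29,0,0,0,0,0,0.15],[29,0,0,0,0,0,0.15],[29,0,0,0,0,0,0.15]]'
python3 - <<'E'
from h import *
a=get_image("scene")[120:250,220:400,::-1]; b=get_image("top")[100:220,190:350,::-1]
a=cv2.resize(a,(396,286),interpolation=2); b=cv2.resize(b,(396,297),interpolation=2)
cv2.imwrite("pics/f.png",np.hstack([a,b[:286]]))
E
```

```text
t: 20.35
tool_pos: [0.4541, 0.1193, 0.2475]
tool_rot: [-1.45, -2.784, 0.002]
contact_force: [-0.1, 0.1, -0.1]
opening: 0.049
grip_force: 0.0
```

View pics/f.png

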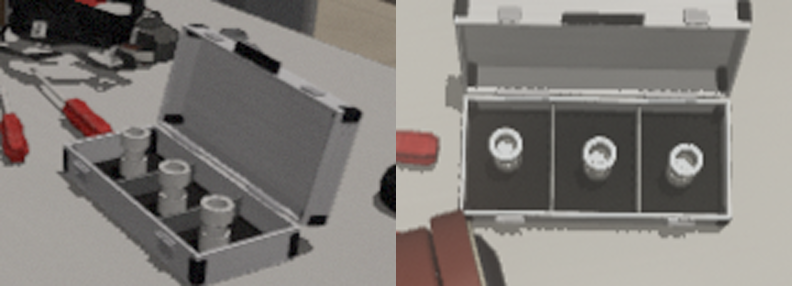

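All three couplings stand upright (right view: (506,145), (599,157), (685,163)) with the lid back. One numeric check of the lid angle before handing in.

Run:
```python
from plan import *
for th in (1.7,1.75,1.8):
    q=(proj("top",W(p,lidpt(th,.129,0,0)))-(190,100))*2.475+(396,0); s=(proj("scene",W(p,lidpt(th,.116,-.127,0)))-(220,120))*2.2; print(th,q.round(1),s.round(1))
```

```text
1.7 [604.4  30.4] [327.9 108.7]
1.75 [604.4  23.6] [332.7 108.5]
1.8 [604.3  17.2] [337.5 108.5]
```

```bash
python3 -c "
from station import ctrl
print(ctrl.finish_job())"
```

```text
the job is handed in; nothing more can be done
None
```

The lid is back on its hinge stop, the steel coupling stands upright in the right compartment (cell 3), the two stored couplings are undisturbed, and the job was handed in at about 20 s.

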